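# Finish the dome cake: crown it with the round biscuit and hold the dusting sieve over it

## Task

Finish the glazed dome cake: lower the round shortbread biscuit onto the very top of the dome so that it balances there flat, and let go of it without dropping it; then take the little dusting sieve out of its pinch bowl by the handle, lift it clear over whatever stands in between, and stop with the sieve level and centred over the biscuit, about two fingers' breadth (25 mm) above it and touching nothing, ready to dust. Finish while still holding the sieve there; the biscuit must stay balanced, and everything else on the worktop stays standing where it is.

Things in the scene. Friction and masses are not known exactly. Their poses are not given: they have to be found in the camera images.
- cake: Dome cake with a hard, set, dark glaze, fixed to a round white plate 156 mm across, 10 mm thick; 0.75 kg, loose. The dome is 110 mm across at its foot, 50 mm high, its top rounded to a radius of 55 mm (nearly flat only over the middle 10 mm or so). Origin: centre of the plate's underside, z up; the top of the dome is 60 mm above it.
- cake_crown (a point): The very top of the dome, 60 mm above the underside of the plate.
- biscuit: Round shortbread biscuit, hard, 44 mm across, 12 mm thick, about 22 g. Lies flat on a fixed marble slab (250 x 120 mm, 18 mm thick) in a row with two oblong biscuits of the same dough; the three are about 70 mm apart, centre to centre, and the round one's place in the row varies. Origin: centre of its underside, z up.
- biscuit_top (a point): Centre of the round biscuit's upper face, 12 mm above its origin.
- sieve: Steel dusting sieve, 90 g. Origin: lowest point of its mesh basket, on the basket's axis; z up; handle along its own -x. Basket 72 mm across, 28 mm deep. A flat strap leads to a straight flat-sided black handle 16 mm wide (y), 12 mm high, from 72 to 160 mm from the axis, its middle 26 mm above the origin. Balance point: about 30 mm from the axis towards the handle.
- sieve_grip (a point): The place to hold the handle: middle of its section, 110 mm from the basket's axis, 26 mm above the sieve's origin (in the sieve's frame at x = -110 mm, y = 0).
- pinch_bowl: Silicone pinch bowl, 84 mm across the rim, 45 mm high, 70 g, loose. Holds the sieve at the start: strap and a wire ear opposite lie on its rim, the sieve's origin 21 mm and the handle's middle 47 mm above the worktop, the handle standing free beyond the bowl, pointing roughly to the robot's side. The sieve can shift a few mm in it. Origin: centre of its underside.
- cruet: White ceramic oil cruet with handle, spout and ball stopper, 143 mm tall, body 64 mm across, 84 mm over spout and handle. Stands in the row between the pinch bowl and the cake. Leave alone. Origin: centre of its underside.
- tin_a: Aluminium spice tin with a clear window in its lid, 63 mm across, 47 mm tall, in the row between pinch bowl and cake. Leave alone. Origin: centre of its underside.
- tin_b: Spice tin like tin_a, also in that row. Leave alone.
- tin_c: Spice tin like tin_a, beyond the marble slab. Leave alone.
- timer: Round press-button kitchen timer with a dial ring, 68 mm across, 30 mm tall, in the row between pinch bowl and cake. Leave alone. Origin: centre of its underside.
- finger_a: Oblong biscuit, 22 x 62 x 12 mm, on the marble slab. Leave alone. Origin: centre of its underside, long side along y.
- finger_b: The other oblong biscuit, the same size. Leave alone.
Not all that is in view belongs to the job. What is shaped like the biscuit but green or pink is not meant.

How it is judged (in metres and radians):
On the way, in this order (a step that is already met when the one before it is completed fails the run):
1. the round biscuit lies balanced on the top of the dome, let go (horizontal distance between biscuit and cake_crown below 0.013 m and z of biscuit in the frame of cake above 0.055 m and angle between biscuit's own z axis and vertical below 0.28 rad and contact force between biscuit and cake above 0.05 N and contact force between biscuit and the fingers below 0.05 N and linear speed of biscuit below 0.02 m/s), for 0.3 s.
2. the sieve is lifted clear of its bowl in the gripper (height (world z) of sieve above 0.075 m and contact force between sieve and the fingers above 0.5 N and contact force between sieve and pinch_bowl below 0.05 N), for 0.1 s.
At the end, for the whole second after the job is handed in: Sieve held, still, level within 0.15 rad, its axis within 14 mm of the biscuit's centre, its lowest point 81-114 mm above the plate's underside, touching only the fingers; biscuit free on the dome, within 14 mm of its top, tilt under 0.3 rad; cake moved under 25 mm, bowl under 40 mm and upright (horizontal distance between sieve and biscuit_top below 0.014 m and z of sieve in the frame of cake between 0.081 and 0.114 m and angle between sieve's own z axis and vertical below 0.15 rad and linear speed of each of sieve, biscuit below 0.02 m/s and contact force between sieve and the fingers above 0.5 N and contact force between sieve and biscuit below 0.02 N and contact force between sieve and cake below 0.02 N and contact force between sieve and pinch_bowl below 0.02 N and contact force between cake and the arm below 0.05 N and contact force between each of cake, biscuit and the fingers below 0.05 N and horizontal distance between biscuit and cake_crown below 0.014 m and z of biscuit in the frame of cake above 0.055 m and angle between biscuit's own z axis and vertical below 0.3 rad and contact force between biscuit and cake above 0.05 N and distance of cake from where it was at the start of the episode below 0.025 m and distance of pinch_bowl from where it was at the start of the episode below 0.04 m and angle between pinch_bowl's own z axis and vertical below 0.1 rad); the arm keeps its last pose, push and grip.
It fails at once if a bystander (cruet, tin, timer or oblong biscuit) is pushed more than 20 mm or tipped over (distance of any of cruet, tin_a, tin_b, tin_c, timer, finger_a, finger_b from where it was at the start of the episode above 0.02 m or angle between cruet's own z axis and vertical above 0.3 rad).
It fails at once if the cake is shoved more than 25 mm (distance of cake from where it was at the start of the episode above 0.025 m).
It fails at once if the sieve knocks against the cruet, a tin or the timer (contact force between sieve and cruet above 1 N or contact force between sieve and tin_a above 1 N or contact force between sieve and tin_b above 1 N or contact force between sieve and tin_c above 1 N or contact force between sieve and timer above 1 N).
It fails at once if the biscuit is dropped onto the cake (it is in the air, let go, more than 10 mm above the top of the dome) (z of biscuit in the frame of cake above 0.071 m and contact force between biscuit and the fingers below 0.01 N and contact force between biscuit and cake below 0.01 N).
It also fails if it takes over 58 s, if anything falls off the work surface, if the arm or the gripper's body presses on something with over 40 N, if the wrist force passes 120 N, or if a joint passes its speed limit or range.

## Robot

A 6-joint arm with a two-finger parallel gripper is mounted at the origin on the work surface. World frame = base frame: x ahead of the robot, y to its left, z up, the work surface at z = 0. Lengths are in mm, angles in rad, forces in N, time in s.
With the tool pointing down it reaches from about 250 to 775 mm from the base axis. Payload 4 kg.
Tool frame: the origin (TCP) lies between the finger pads; the fingertips stand 11 mm ahead of it and the grasp point (between the pads) lies 8 mm behind it; z points along the fingers, x is the direction in which the jaws open and shut, and the axes are right-handed (so a half turn about z gives the same grasp; the last joint's range is limited). The gripper opens to 94 mm and grips with 3 to 60 N. Pads are 16 mm wide; open, the fingers measure 119 mm over their backs; the gripper's body (75 mm by 177 mm) begins 78 mm behind the grasp point.
Start: joints at [-1.423, 0.087, 1.371, -0, 1.684, -0.103], TCP at [136.495, -532.812, 216.506] pointing down, gripper open.
Joint ranges: [-3.1, 3.1], [-0.76, 2.03], [0.27, 2.55], [-1.08, 4.22], [0.17, 2.65], [-2.57, 2.57]. Speed limits (rad/s): [2.79, 2.79, 3.14, 3.14, 3.14, 3.14].

## Interface

Orientations are given as a rotation vector (axis times angle).
In Python, from plant import manip, cams, models gives the robot as it stands. The module is installed in compiled form; this text tells all that it offers.
- The arm moves only by the tool step_arm, never from a script. Its argument "rows" is a list of rows, each a list of 5 numbers: the shift along the tool's x, y, z in units of 40 mm (1.0 is 40 mm), then the turn about the tool's z in units of 8 degrees (1.0 is 8 degrees), then the opening, from -1 (shut) to 1 (fully open), so that 0 is half open. In form: [[tx, ty, tz, yaw, gripper], ...]. A call has 1 to 12 rows; each row shifts and turns the commanded pose from where the row before left it, along the tool's axes as they then stand; what a row does not reach is not made up. A row lasts 1/8 s, in which the tool goes at most 62.5 mm and 10.7 degrees, less where a joint would pass 70% of its speed; a pose out of reach is approached as far as the arm can. A call is refused whole if a number of a shift passes 1 or a number of a turn 1, either way. A call with a gripper value outside its range is refused whole. The fingers move at their own pace and stop on an object; "grip_force" is the grip in N (left out, the last holds). Time passes only in rows, so rows that do not move let the fingers close. It gives the time, the measured TCP pose, the force and the opening at its end, in the units of the state.
- manip.state(): the state, without advancing time (a new reading comes with each control period).
- cams.snapshot(name): name is "side" or "top" or "wrist"; returns a dict with "pixels" (420x560x3 uint8, red, green, blue), "camera_matrix" (3x3 intrinsics, pixels), "distortion" ([k1, k2, p1, p2, k3] as OpenCV has them; the pictures are not rectified), "camera_from_world" (4x4, takes a point from world to camera coordinates). Camera axes: x right, y up, looking along -z (the intrinsics and any distortion apply to the point x, -y, -z); pixel columns grow to the right and rows downward; lengths in mm; the calibration is good to about 2 mm. A picture is of the moment at which its call begins. There is no depth.
- manip.sign_off(): hands the job in, once; it reports no verdict.
Trained networks look in the newest picture that a camera, given by its name, has taken for a name from the list of things; names that differ only in an ending like _2 or _b are one class to them, and where a whole thing is asked for, a point or a joint stands for the part that bears it (a point fixed in the world has none). Each returns a list of dicts, best first, with "p" (0 to 1); they miss things now and then, are a little off and sometimes report something else, mostly with a low value. They report only what shows in the picture. A call takes as long as a camera call. They do not tell look-alikes from the thing itself.
- models.silhouettes(target, camera): "region" (420x560 bool, what is visible of it).
- models.place_of(target, camera): "position" ([x, y, z] in mm, in world coordinates, good to about 4 mm: a listed point, or the origin of a listed thing).
The state is a dict: "t": time; "qpos": joint angles; "qvel": joint speeds; "tau": joint torques, N m; "tcp_pos": TCP position; "ee_rot": TCP orientation; "force": force on the tool from outside, world axes, zero at the start; "moment": the same for the moment, N m; "width": finger opening in mm.
Only numpy, scipy, OpenCV 4.12 (cv2) and the standard library are available. Lean on these libraries where they do the work, as an engineer would, in place of code of your own. Each camera call takes 0.05 s, during which the arm holds its last target.

## Working session

There is one attempt and no reset: what is moved stays moved. The work goes in short steps, Python scripts to look and compute and a tool call to move; the robot and the scene stay as the last step left them, time stands still between calls to the robot, and variables do not carry over. Pictures are saved under pics/ and viewed, and the job is handed in when it is done.

Besides the shell and the picture viewer there is one more tool, called after ">>>" as a command line: name --pt "numbers of a row" for each row, then --argument value for the rest. step_arm: Moves the arm, as the interface text tells. Its arguments: {"type":"object","properties":{"rows":{"type":"array"},"grip_force":{"type":"number"}},"required":["rows"]}

```bash
mkdir -p pics
python3 - <<'E'
from plant import manip,cams,models
import cv2,numpy as np
s=manip.state();print({k:np.round(v,3).tolist() for k,v in s.items()})
for c in ("top","side","wrist"):
    d=cams.snapshot(c);cv2.imwrite(f"pics/{c}0.png",d["pixels"][:,:,::-1])
    print(c,np.round(d["camera_matrix"],1).tolist(),np.round(d["distortion"],3).tolist(),np.round(d["camera_from_world"],3).tolist())
    for n in ("cake","cake_crown","biscuit","biscuit_top","sieve","sieve_grip","pinch_bowl","cruet","tin_a","timer","finger_a"):
        try: print(c,n,[(np.round(r["position"]).tolist(),round(float(r["p"]),2)) for r in models.place_of(n,c)])
        except Exception as e: print(n,e)
E
```

```text
{'t': 0.0, 'qpos': [-1.423, 0.088, 1.372, -0.0, 1.684, -0.103], 'qvel': [-0.0, -0.001, 0.0, -0.0, -0.001, 0.002], 'tau': [-0.0, -34.019, -30.242, 0.072, 0.033, -0.0], 'tcp_pos': [136.415, -532.278, 215.319], 'ee_rot': [-2.481, 1.925, 0.002], 'force': [-1.097, 0.634, 0.326], 'moment': [-0.025, -0.055, 0.035], 'width': 93.685}
top [[496.1, 0.0, 283.4], [0.0, 496.1, 203.8], [0.0, 0.0, 1.0]] [-0.06, 0.0, 0.0, 0.0, 0.0] [[0.022, -1.0, 0.011, -141.687], [0.982, 0.024, 0.187, -539.612], [-0.187, 0.006, 0.982, -1046.661], [0.0, 0.0, 0.0, 1.0]]
top cake [([621.0, 210.0, 20.0], 0.6)]
top cake_crown [([593.0, -112.0, 61.0], 0.97)]
top biscuit [([715.0, -486.0, -1.0], 0.8), ([594.0, -482.0, 0.0], 0.68), ([559.0, -379.0, 16.0], 0.55), ([672.0, -407.0, -2.0], 0.51)]
top biscuit_top [([494.0, -496.0, 10.0], 0.87), ([707.0, -487.0, 12.0], 0.78), ([670.0, -415.0, 11.0], 0.7), ([558.0, -375.0, 29.0], 0.61), ([591.0, -488.0, 15.0], 0.51), ([517.0, 187.0, 45.0], 0.29)]
top sieve [([626.0, 208.0, 23.0], 0.63)]
top sieve_grip [([516.0, 186.0, 46.0], 0.68), ([559.0, -376.0, 28.0], 0.29)]
top pinch_bowl [([
[... 1214 characters left out ...]
h_bowl [([627.0, 206.0, 1.0], 0.64)]
side cruet [([635.0, 60.0, 2.0], 0.63)]
side tin_a [([676.0, -302.0, -0.0], 0.92), ([718.0, 62.0, 0.0], 0.83), ([488.0, 42.0, -2.0], 0.78)]
side timer [([395.0, 45.0, 1.0], 0.65)]
side finger_a [([416.0, -364.0, 19.0], 0.51), ([490.0, -361.0, 20.0], 0.49)]
wrist [[366.6, 0.0, 279.7], [0.0, 366.6, 212.6], [0.0, 0.0, 1.0]] [-0.067, 0.0, 0.0, 0.0, 0.0] [[0.249, -0.969, 0.001, -550.075], [0.943, 0.242, -0.228, 24.619], [0.221, 0.057, 0.974, -389.014], [0.0, 0.0, 0.0, 1.0]]
wrist cake []
wrist cake_crown []
wrist biscuit []
wrist biscuit_top []
wrist sieve []
wrist sieve_grip []
wrist pinch_bowl []
wrist cruet []
wrist tin_a []
wrist timer []
wrist finger_a []
```

View pics/top0.png

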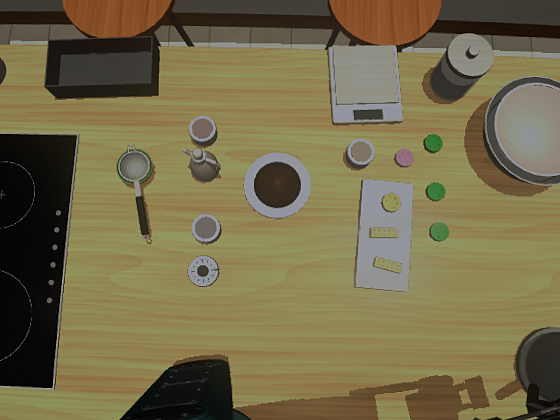

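View pics/side0.png

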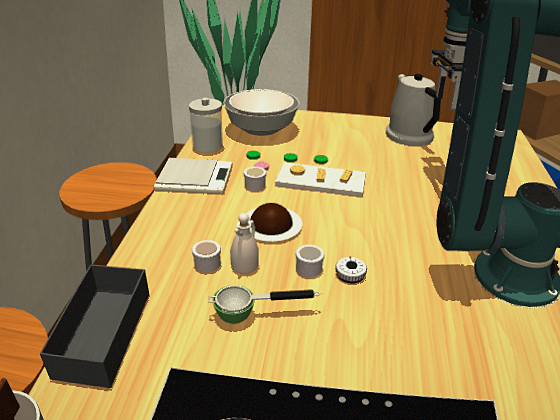

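The yellow disc at top (391,202) is the only straw-coloured round one lying on the slab, in a row with the two oblongs at (383,232) and (388,265), so it fits the description. The discs at (404,158) pink and (433,143), (436,191), (439,231) green are lookalikes. I'll confirm with a crop and measure precisely.

```bash
cat > h.py <<'E'
from plant import manip,cams,models
import cv2,numpy as np
from scipy.spatial.transform import Rotation as R
def proj(d,P):
    P=np.atleast_2d(P).astype(float);T=d["camera_from_world"];c=P@T[:3,:3].T+T[:3,3];c=c*[1,-1,-1]
    return cv2.projectPoints(c.reshape(-1,1,3),np.zeros(3),np.zeros(3),np.array(d["camera_matrix"]),np.array(d["distortion"]))[0].reshape(-1,2)
def back(d,uv,z):
    n=cv2.undistortPoints(np.array(uv,float).reshape(-1,1,2),np.array(d["camera_matrix"]),np.array(d["distortion"])).reshape(-1,2)
    T=np.array(d["camera_from_world"]);Rm=T[:3,:3];o=-Rm.T@T[:3,3]
    r=np.c_[n[:,0],-n[:,1],-np.ones(len(n))]@Rm
    return o+r*((z-o[2])/r[:,2])[:,None]
def st():
    s=manip.state();print("t",round(s["t"],2),"tcp",np.round(s["tcp_pos"],1),"x,y axes",np.round(R.from_rotvec(s["ee_rot"]).as_matrix()[:,:],3).tolist(),"F",np.round(s["force"],1),"w",round(s["width"],1),"q",np.round(s["qpos"],2));return s
def rel(dx,dy,s=None):
    s=s or manip.state();M=R.from_rotvec(s["ee_rot"]).as_matrix();return M.T@np.array([dx,dy,0])/40
E
python3 - <<'E'
from h import *
ims=[]
for c in ("top","side"):
    d=cams.snapshot(c);im=d["pixels"]
    ctr=proj(d,[560,-375,30])[0];x,y=ctr.astype(int)
    ims.append(cv2.resize(im[max(y-37,0):y+37,x-50:x+50,::-1],(400,296),interpolation=2))
    for n in ("biscuit","cake","sieve","pinch_bowl","finger_a"):
        for r in models.silhouettes(n,c):
            m=np.array(r["region"]);v,u=np.nonzero(m)
            if not len(u):continue
            cen=[(u.min()+u.max())/2,(v.min()+v.max())/2];col=im[m].mean(0)
            zz={"biscuit":24,"cake":10,"sieve":47,"pinch_bowl":22,"finger_a":24}[n]
            print(c,n,round(r["p"],2),"bbox",u.min(),u.max(),v.min(),v.max(),"mean px",np.round([u.mean(),v.mean()],1),"world",np.round(back(d,[[u.mean(),v.mean()]],zz)[0]),"col",col.round(),len(u))
    # slab/handle checks by color
    hsv=cv2.cvtColor(im,cv2.COLOR_RGB2HSV)
    cv2.imwrite(f"pics/{c}1.png",im[:,:,::-1])
cv2.imwrite("pics/crop1.png",np.hstack(ims))
E
```

```text
top biscuit 0.77 bbox 429 448 221 240 mean px [438.6 230.8] world [ 494. -483.   24.] col [ 81. 120.  67.] 322
top biscuit 0.73 bbox 396 412 150 166 mean px [403.8 157.8] world [ 664. -407.   24.] col [143. 107. 121.] 224
top biscuit 0.7 bbox 424 442 134 152 mean px [433.  143.2] world [ 702. -477.   24.] col [ 53. 109.  49.] 282
top biscuit 0.56 bbox 426 444 182 200 mean px [435.1 190.9] world [ 587. -478.   24.] col [ 59. 114.  55.] 293
top biscuit 0.55 bbox 382 401 193 212 mean px [391.2 202.1] world [ 558. -375.   24.] col [140. 137.  88.] 313
top cake 0.56 bbox 244 310 152 217 mean px [276.8 184.6] world [ 596. -113.   10.] col [100.  97.  96.] 3427
top sieve 0.83 bbox 118 149 150 235 mean px [136.1 180.7] world [589. 203.  47.] col [98. 96. 85.] 1169
top sieve 0.48 bbox 346 374 138 168 mean px [359.5 153. ] world [ 666. -300.   47.] col [122. 117. 110.] 692
top pinch_bowl 0.46 bbox 117 152 150 183 mean px [142.3 169.4] world [622. 198.  22.] col [67. 84. 51.] 152
top pinch_bowl 0.35 bbox 244 309 152 217 mean px [276.6 184.6] world [ 593. -113.   22.] col [100.  97.  95.] 3422
t
[... 180 characters left out ...]
415. -365.   24.] col [142. 140.  96.] 269
side biscuit 0.55 bbox 285 296 154 161 mean px [290.8 157.5] world [ 586. -444.   24.] col [ 17. 133.  35.] 81
side biscuit 0.5 bbox 256 268 162 169 mean px [262.8 165.2] world [ 662. -381.   24.] col [218. 136. 150.] 79
side biscuit 0.39 bbox 247 260 151 159 mean px [253.3 154.9] world [ 701. -441.   24.] col [ 35. 134.  40.] 110
side cake 0.72 bbox 247 302 202 241 mean px [274.3 222.3] world [ 589. -112.   10.] col [114.  95.  77.] 1589
side sieve 0.74 bbox 207 315 285 312 mean px [251.5 297.3] world [589. 207.  47.] col [133. 129. 111.] 1303
side finger_a 0.31 bbox 212 253 294 321 mean px [233.  313.7] world [621. 235.  24.] col [54. 81. 38.] 350
```

View pics/crop1.png

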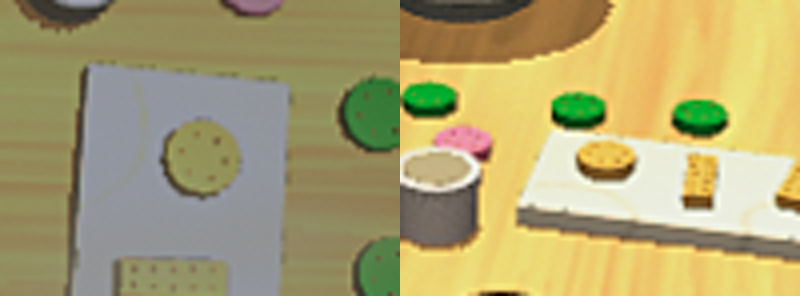

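Crop confirms it: the straw-yellow round biscuit with holes is on the slab beside the oblong, and the pink and green discs are off the slab. Moving above it.

>>> step_arm --pt "-0.1 -0.93 0 0 0.5" --pt "-0.1 -0.93 0 0 0.5" --pt "-0.1 -0.93 0 0 0.5" --pt "-0.1 -0.93 0 0 0.5" --pt "-0.1 -0.93 0 0 0.5" --pt "-0.1 -0.93 0 0 0.5" --pt "-0.1 -0.93 0 0 0.5" --pt "-0.1 -0.93 0 0 0.5" --pt "-0.1 -0.93 0 0 0.5" --pt "-0.1 -0.93 0 0 0.5" --pt "-0.1 -0.93 0.5 0 0.5" --pt "-0.08 -0.93 0.7 0 0.5" --grip_force 10

```text
t: 3.9
tcp_pos: [558.9, -376.3, 169.3]
ee_rot: [2.482, -1.926, 0.005]
force: [-0.1, -0.0, -0.3]
width: 70.3
```

```bash
cat > w.py <<'E'
from h import *
import sys
s=st()
d=cams.snapshot("wrist");im=d["pixels"];cv2.imwrite("pics/%s.png"%sys.argv[1],im[:,:,::-1])
for n in sys.argv[2:]:
    print(n,[(np.round(r["position"],1).tolist(),round(float(r["p"]),2)) for r in models.place_of(n,"wrist")])
    for r in models.silhouettes(n,"wrist"):
        m=np.array(r["region"]);v,u=np.nonzero(m);print(n,round(r["p"],2),"bbox",u.min(),u.max(),v.min(),v.max(),"mean",u.mean().round(1),v.mean().round(1),im[m].mean(0).round())
E
python3 w.py w2 biscuit biscuit_top
```

```text
t 3.9 tcp [ 558.9 -376.3  169.3] x,y axes [[0.248, -0.969, 0.002], [-0.969, -0.248, -0.002], [0.003, -0.002, -1.0]] F [-0.1 -0.  -0.3] w 70.3 q [-0.68  0.37  1.12 -0.    1.65  0.64]
biscuit [([707.3, -486.2, -1.0], 0.94), ([560.4, -373.5, 19.7], 0.92), ([672.1, -407.8, -1.6], 0.88), ([590.0, -482.4, 0.3], 0.59)]
biscuit 0.68 bbox 327 378 61 114 mean 351.9 87.1 [156. 131. 144.]
biscuit 0.64 bbox 252 302 177 228 mean 277.2 202.7 [125. 103.  56.]
biscuit 0.59 bbox 378 426 171 218 mean 401.5 194.5 [ 32. 134.  52.]
biscuit 0.56 bbox 415 467 39 91 mean 441.0 65.1 [ 26. 126.  47.]
biscuit_top [([711.4, -485.0, 11.5], 0.93), ([556.4, -373.5, 28.9], 0.75), ([593.2, -483.8, 11.2], 0.71), ([674.4, -412.8, 15.7], 0.66)]
biscuit_top 0.97 bbox 253 302 177 228 mean 277.5 202.9 [126. 104.  55.]
biscuit_top 0.94 bbox 415 466 39 91 mean 440.8 65.1 [ 26. 126.  47.]
biscuit_top 0.91 bbox 326 377 60 113 mean 351.8 86.7 [157. 131. 146.]
biscuit_top 0.65 bbox 377 427 171 219 mean 401.7 194.9 [ 35. 134.  52.]
```

View pics/w2.png

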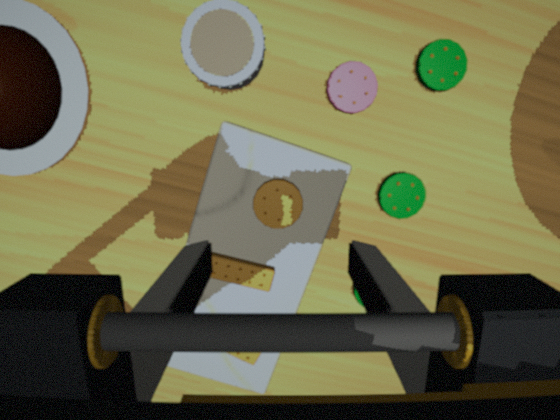

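Run:
```python
from h import *
d=cams.snapshot("wrist")
for z in (24,30):print(back(d,[[277.3,203],[277,203]],z).round(1))
print(proj(d,[[559,-375,30]]))
# slab corners for orientation
p=back(d,[[224,122],[350,163],[266,391]],18);print(p.round(1))
```

```text
[[ 556.7 -374.7   24. ]
 [ 556.6 -374.4   24. ]]
[[ 557.9 -374.4   30. ]
 [ 557.8 -374.1   30. ]]
[[278.32311729 201.94435942]]
[[ 612.3 -313.7   18. ]
 [ 605.6 -427.4   18. ]
 [ 361.4 -412.4   18. ]]
```

>>> step_arm --pt "-0.05 0.02 0.9 0 0.5" --pt "0 0 0.9 0 0.5" --pt "0 0 0.8 0 0.5" --pt "0 0 0.5 0 0.5" --pt "0 0 0.33 0 0.5" --pt "0 0 0 0 0.5" --pt "0 0 0 0 0.5"

```text
t: 5.08
tcp_pos: [556.7, -375.3, 33.0]
ee_rot: [2.482, -1.926, 0.005]
force: [-0.2, -0.3, -0.1]
width: 70.3
```

```bash
python3 w.py w3
```

```text
t 5.08 tcp [ 556.7 -375.3   33. ] x,y axes [[0.248, -0.969, 0.002], [-0.969, -0.248, -0.002], [0.002, -0.002, -1.0]] F [-0.2 -0.3 -0.1] w 70.3 q [-0.68  0.44  1.3  -0.    1.39  0.64]
```

View pics/w3.png

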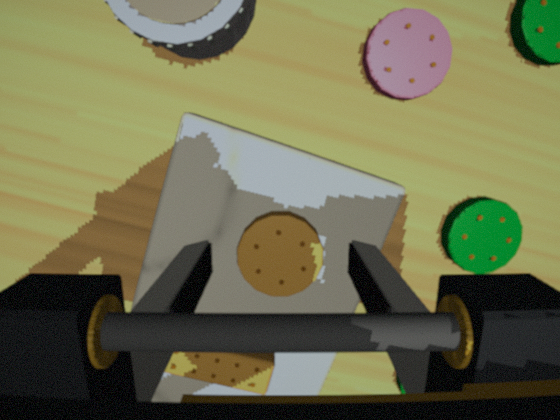

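Run:
```python
from h import *
d=cams.snapshot("wrist");s=manip.state()
p=back(d,[[280,254],[280,211],[280,297]],30);print(p.round(1), (rel(p[0,0]-s["tcp_pos"][0],p[0,1]-s["tcp_pos"][1])*40).round(1))
```

```text
[[ 560.8 -374.4   30. ]
 [ 581.8 -369.    30. ]
 [ 538.4 -380.1   30. ]] [ 0.2 -4.1  0. ]
```

>>> step_arm --pt "0 -0.07 0.03 0 0.5" --pt "0 0 0 0 -0.3" --pt "0 0 0 0 -0.5" --pt "0 0 0 0 -0.5" --pt "0 0 0 0 -0.5" --pt "0 0 0 0 -0.5" --grip_force 12

```text
t: 5.92
tcp_pos: [558.6, -373.9, 30.0]
ee_rot: [2.482, -1.926, -0.0]
force: [0.4, -0.9, -0.6]
width: 43.6
```

```bash
python3 w.py w4
```

```text
t 5.92 tcp [ 558.6 -373.9   30. ] x,y axes [[0.248, -0.969, -0.0], [-0.969, -0.248, -0.0], [0.0, 0.0, -1.0]] F [ 0.4 -0.9 -0.6] w 43.6 q [-0.67  0.45  1.3  -0.    1.39  0.65]
```

View pics/w4.png

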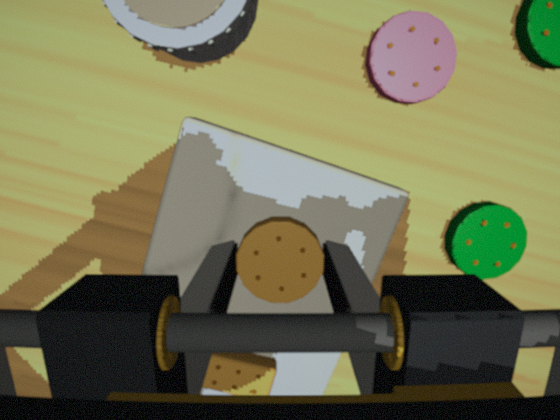

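>>> step_arm --pt "0 0 -0.3 0 -0.5" --pt "0 0 -0.7 0 -0.5" --pt "0 0 -0.8 0 -0.5" --pt "-0.4 -0.1 -0.8 0 -0.5" --pt "-0.8 -0.2 0 0 -0.5" --pt "-0.9 -0.25 0 0 -0.5" --pt "-0.9 -0.25 0 0 -0.5" --pt "-0.9 -0.25 0 0 -0.5" --pt "-0.9 -0.25 0 0 -0.5" --pt "-0.9 -0.2 0 0 -0.5" --pt "-0.5 -0.1 0 0 -0.5" --pt "0 0 0 0 -0.5"

```text
t: 7.48
tcp_pos: [559.3, -117.1, 134.8]
ee_rot: [2.484, -1.924, 0.002]
force: [-0.5, -0.4, -0.1]
width: 44.0
```

```bash
python3 w.py w5 cake cake_crown biscuit
```

```text
t 7.47 tcp [ 559.3 -117.1  134.8] x,y axes [[0.25, -0.968, 0.001], [-0.968, -0.25, -0.001], [0.001, -0.001, -1.0]] F [-0.5 -0.4 -0.1] w 44.0 q [-0.31  0.16  1.45 -0.    1.53  1.01]
cake [([602.7, -113.1, 1.5], 0.79), ([559.7, -119.3, 126.3], 0.6)]
cake 0.68 bbox 190 384 60 245 mean 287.3 150.5 [118. 107. 100.]
cake_crown [([596.5, -116.1, 60.2], 0.81)]
cake_crown 0.78 bbox 190 384 60 244 mean 287.3 150.4 [118. 107. 100.]
cake_crown 0.32 bbox 495 559 90 178 mean 531.5 134.5 [121. 121. 115.]
biscuit [([560.6, -115.9, 126.5], 0.74)]
biscuit 0.61 bbox 235 323 215 303 mean 279.3 259.4 [151. 120.  63.]
```

View pics/w5.png

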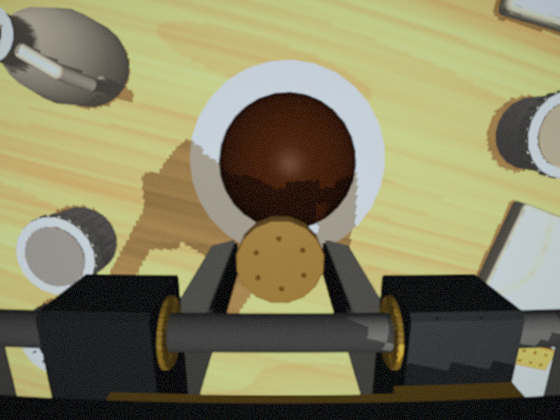

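```bash
cat > fit.py <<'E'
from h import *
from scipy.optimize import least_squares
def fit(d,mask,r,z,x0,rng=None):
    c=max(cv2.findContours(mask.astype(np.uint8),cv2.RETR_EXTERNAL,cv2.CHAIN_APPROX_NONE)[0],key=cv2.contourArea).reshape(-1,2).astype(float)
    c=c[(c[:,0]>1)&(c[:,0]<558)&(c[:,1]>1)&(c[:,1]<418)]
    if rng is not None:c=c[rng(c)]
    P=back(d,c,z)[:,:2]
    f=lambda p:np.hypot(P[:,0]-p[0],P[:,1]-p[1])-p[2]
    s=least_squares(f,[*x0,r],loss="soft_l1",f_scale=1.0);return s.x.round(1),np.abs(s.fun).mean().round(2)
if __name__=="__main__":
    for c in ("top","wrist"):
        d=cams.snapshot(c)
        m=models.silhouettes("cake",c)[0]["region"]
        for z in (5,10):print(c,z,fit(d,np.array(m),78,z,(596,-114),(lambda q:q[:,1]<190) if c=="wrist" else None))
    b=np.array(models.silhouettes("biscuit","wrist")[0]["region"]);s=manip.state()
    z=s["tcp_pos"][2];x,_=r=fit(d,b,22,z,s["tcp_pos"][:2],lambda q:(q[:,1]<240)|(q[:,1]>290));print("bis",r,(rel(x[0]-s["tcp_pos"][0],x[1]-s["tcp_pos"][1])*40).round(1))
    # glaze specular / dome dark region in wrist
    im=d["pixels"]
E
python3 fit.py
```

```text
top 5 (array([546.7, -98.6,  29.7]), np.float64(6.59))
top 10 (array([545.7, -98.7,  29.6]), np.float64(6.56))
wrist 5 (array([ 596.9, -113.6,   78.3]), np.float64(0.28))
wrist 10 (array([ 597.3, -113.4,   77. ]), np.float64(0.27))
bis (array([ 560.7, -117.8,   22.1]), np.float64(0.27)) [ 0.2 -1.6 -0. ]
```

>>> step_arm --pt "0.05 -0.4 0 0 -0.5" --pt "0.08 -0.54 0.1 0 -0.5" --pt "0 0 0.4 0 -0.5" --pt "0 0 0.4 0 -0.5" --pt "0 0 0.3 0 -0.5" --pt "0 0 0 0 -0.5" --pt "0 0 0 0 -0.5"

```text
t: 8.95
tcp_pos: [596.9, -113.6, 86.5]
ee_rot: [-2.482, 1.926, -0.001]
force: [-0.3, -0.0, -0.3]
width: 43.8
```

```bash
python3 w.py w6
python3 - <<'E'
from fit import *
d=cams.snapshot("wrist");s=manip.state()
for r in models.silhouettes("cake","wrist"):
    m=np.array(r["region"]);v,u=np.nonzero(m);print(r["p"],u.min(),u.max(),v.min(),v.max(),len(u))
    for z in (5,10):print(z,fit(d,m,78,z,(597,-113),lambda q:q[:,1]<200))
E
```

```text
t 8.95 tcp [ 596.9 -113.6   86.5] x,y axes [[0.248, -0.969, 0.001], [-0.969, -0.248, -0.0], [0.0, -0.001, -1.0]] F [-0.3 -0.  -0.3] w 43.8 q [-0.28  0.27  1.42 -0.    1.45  1.04]
0.88 168 391 108 312 27160
5 (array([ 595.5, -114. ,   79.3]), np.float64(0.23))
10 (array([ 596.8, -113.7,   77.7]), np.float64(0.23))
```

View pics/w6.png

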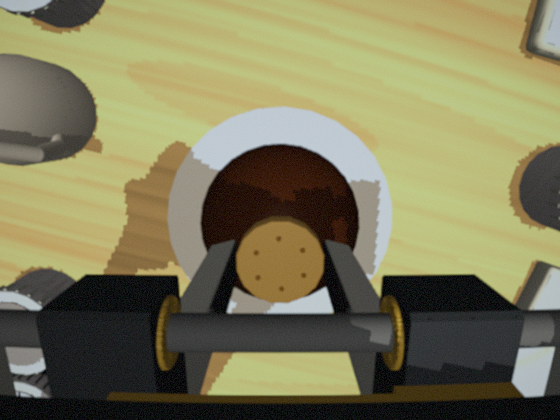

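Run:
```python
from h import *
d=cams.snapshot("side");im=d["pixels"]
print(proj(d,[[597,-113.5,60],[597,-113.5,74],[597,-113.5,0]]).round(1))
for n in ("biscuit_top","cake_crown","biscuit"): print(n,[(np.round(r["position"],1).tolist(),round(r["p"],2)) for r in models.place_of(n,"side")])
cv2.imwrite("pics/s6.png",cv2.resize(im[150:260,200:350,::-1],(750,550),interpolation=2))
```

```text
[[271.3 205. ]
 [271.3 200.2]
 [271.  225. ]]
biscuit_top [([497.4, -484.3, 9.0], 0.69), ([592.6, -482.5, 15.5], 0.62), ([594.6, -113.2, 89.2], 0.61), ([707.5, -483.8, 10.2], 0.6), ([601.4, -119.7, -5.5], 0.49)]
cake_crown [([594.7, -111.9, 60.5], 0.91)]
biscuit [([600.8, -115.6, 76.5], 0.63), ([710.9, -485.0, -4.0], 0.62), ([495.7, -486.0, -2.3], 0.58), ([593.8, -489.0, 0.6], 0.47)]
```

View pics/s6.png

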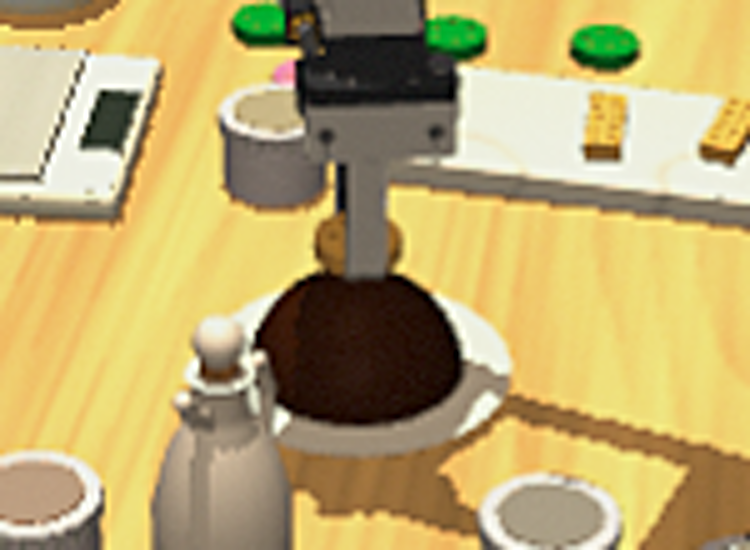

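Centred over the dome in the side view (biscuit ≈358, dome ≈358 in the crop). Lowering while watching the force.

>>> step_arm --pt "0 0 0.15 0 -0.5" --pt "0 0 0.12 0 -0.5" --pt "0 0 0 0 -0.5" --pt "0 0 0 0 -0.5"

```text
t: 9.8
tcp_pos: [596.8, -113.4, 75.1]
ee_rot: [2.482, -1.926, -0.0]
force: [1.0, 0.5, -0.6]
width: 43.9
```

>>> step_arm --pt "0 0 0.03 0 -0.5" --pt "0 0 0 0 -0.5" --pt "0 0 0 0 -0.5"

```text
t: 10.18
tcp_pos: [596.9, -113.5, 74.2]
ee_rot: [-2.482, 1.926, -0.0]
force: [-0.2, -0.3, -0.3]
width: 43.4
```

>>> step_arm --pt "0 0 0.03 0 -0.5" --pt "0 0 0 0 -0.5" --pt "0 0 0 0 -0.5"

```text
t: 10.55
tcp_pos: [596.8, -113.5, 72.8]
ee_rot: [2.482, -1.926, -0.0]
force: [0.3, -0.2, -1.1]
width: 43.6
```

>>> step_arm --pt "0 0 0.02 0 -0.5" --pt "0 0 0 0 -0.5" --pt "0 0 0 0 -0.5"

```text
t: 10.92
tcp_pos: [596.8, -113.5, 72.1]
ee_rot: [2.482, -1.926, 0.0]
force: [-1.0, -0.2, -0.1]
width: 43.7
```

>>> step_arm --pt "0 0 0.02 0 -0.5" --pt "0 0 0 0 -0.5" --pt "0 0 0 0 -0.5"

```text
t: 11.3
tcp_pos: [596.9, -113.5, 71.7]
ee_rot: [-2.482, 1.926, -0.001]
force: [-1.3, 0.4, 1.2]
width: 43.2
```

>>> step_arm --pt "0 0 0.02 0 -0.5" --pt "0 0 0 0 -0.5" --pt "0 0 0 0 -0.5"

```text
t: 11.68
tcp_pos: [597.0, -113.5, 71.5]
ee_rot: [-2.482, 1.926, -0.001]
force: [-2.1, 0.6, 5.6]
width: 43.8
```

>>> step_arm --pt "0 0 -0.01 0 -0.5" --pt "0 0 0 0 -0.06" --pt "0 0 0 0 -0.03" --pt "0 0 0 0 0.0" --pt "0 0 0 0 0.05" --pt "0 0 0 0 0.1" --pt "0 0 0 0 0.2" --pt "0 0 0 0 0.3" --pt "0 0 0 0 0.4" --pt "0 0 0 0 0.4" --grip_force 4

```text
t: 12.92
tcp_pos: [596.8, -113.5, 70.9]
ee_rot: [2.482, -1.926, 0.0]
force: [0.3, 0.3, 0.5]
width: 65.6
```

```bash
python3 w.py w7
python3 - <<'E'
from h import *
d=cams.snapshot("side");im=d["pixels"]
cv2.imwrite("pics/s7.png",cv2.resize(im[170:250,220:320,::-1],(750,600),interpolation=2))
E
```

```text
t 12.93 tcp [ 596.8 -113.5   70.9] x,y axes [[0.248, -0.969, 0.0], [-0.969, -0.248, -0.0], [0.0, -0.0, -1.0]] F [0.3 0.3 0.5] w 65.6 q [-0.28  0.28  1.44 -0.    1.42  1.04]
```

View pics/w7.png

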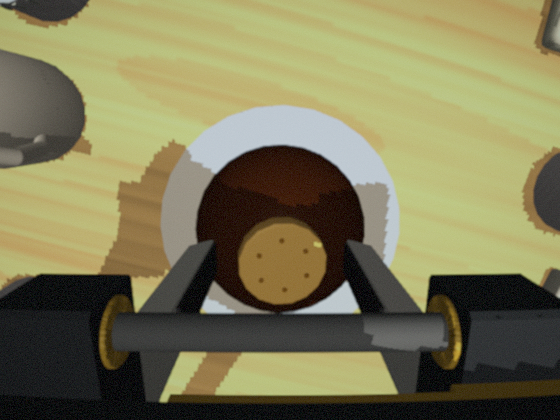

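View pics/s7.png

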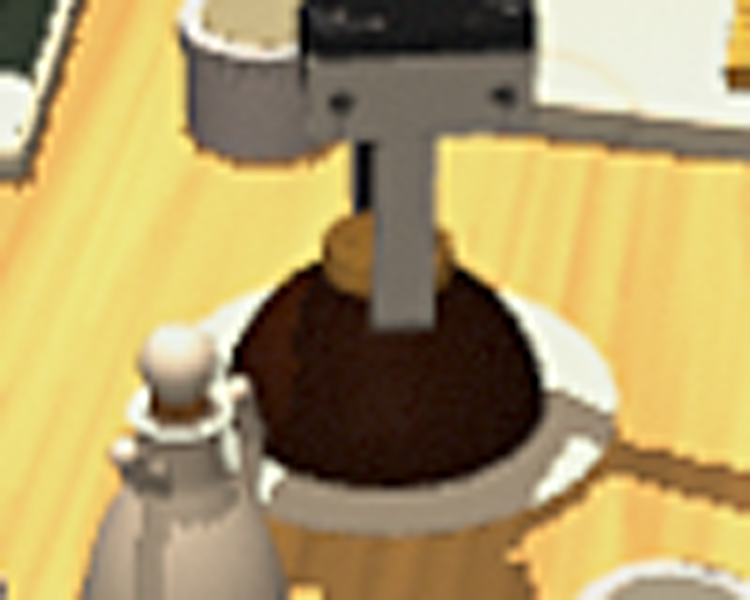

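>>> step_arm --pt "0 0 -0.2 0 0.4" --pt "0 0 -0.5 0 0.4" --pt "0 0 -0.9 0 0.4" --pt "0 0 -0.9 0 0.4" --pt "0 0 -0.9 0 0.4" --pt "-0.3 0 -0.6 0 0.4" --pt "-0.7 0 0 0 0.4" --pt "0 0 0 0 0.4"

```text
t: 14.02
tcp_pos: [586.9, -73.5, 232.4]
ee_rot: [-2.483, 1.923, -0.003]
force: [-1.0, -0.4, 0.3]
width: 65.9
```

```bash
python3 w.py w8 biscuit biscuit_top cake_crown
python3 - <<'E'
from h import *
d=cams.snapshot("side");im=d["pixels"]
cv2.imwrite("pics/s8.png",cv2.resize(im[170:250,220:320,::-1],(750,600),interpolation=2))
E
```

```text
t 14.03 tcp [586.9 -73.5 232.4] x,y axes [[0.25, -0.968, 0.002], [-0.968, -0.25, -0.0], [0.001, -0.002, -1.0]] F [-1.  -0.4  0.3] w 65.9 q [-0.22  0.18  1.24  0.    1.72  1.1 ]
biscuit [([599.7, -114.2, 60.5], 0.93)]
biscuit 0.93 bbox 301 348 176 222 mean 324.4 199.1 [128. 101.  49.]
biscuit 0.3 bbox 472 551 139 201 mean 512.6 168.8 [128. 127. 119.]
biscuit_top [([596.6, -115.1, 69.7], 0.71)]
biscuit_top 0.97 bbox 302 347 176 221 mean 324.5 199.0 [128. 101.  49.]
cake_crown []
cake_crown 0.72 bbox 247 389 116 257 mean 316.0 184.0 [110. 105. 104.]
cake_crown 0.37 bbox 89 201 81 150 mean 154.9 114.2 [127. 125. 115.]
```

View pics/w8.png

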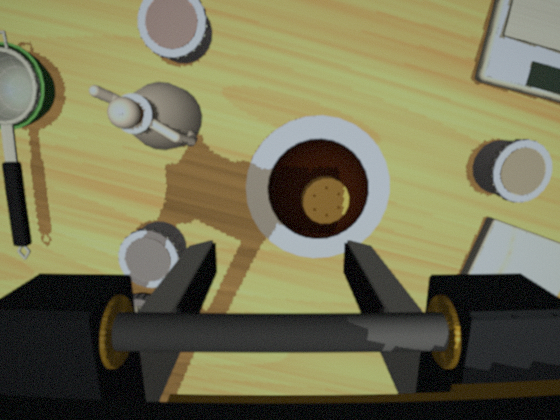

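View pics/s8.png

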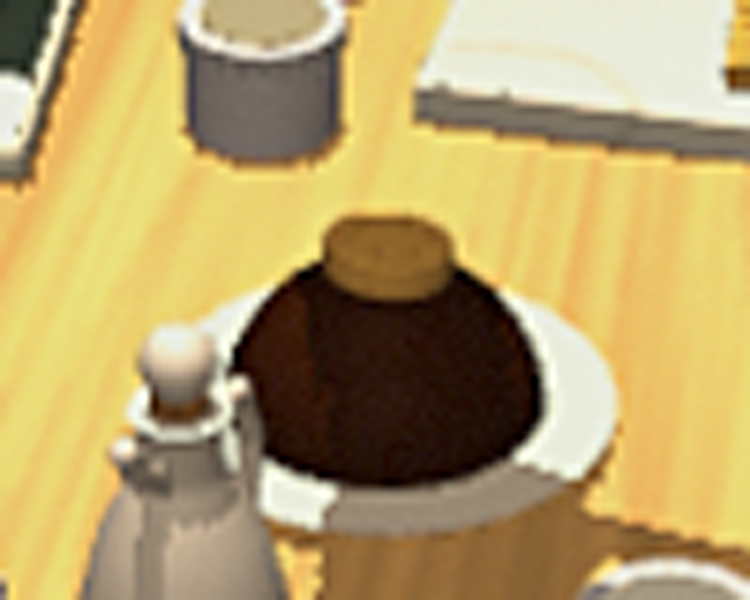

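Run:
```python
from fit import *
d=cams.snapshot("wrist")
m=np.array(models.silhouettes("biscuit","wrist")[0]["region"]);print(fit(d,m,22,70,(597,-113)))
m=np.array(models.silhouettes("cake","wrist")[0]["region"]);print(fit(d,m,78,8,(597,-113)))
```

```text
(array([ 597.2, -113.3,   21.3]), np.float64(0.36))
(array([ 597.1, -113.4,   77.5]), np.float64(0.69))
```

>>> step_arm --pt "-0.6 0 0 0 0.1" --pt "-0.9 0 0 0 0.1" --pt "-0.9 0 0 0 0.1" --pt "-0.9 0 0 0 0.1" --pt "-0.9 0.05 0 0 0.1" --pt "-0.9 0.06 0.3 0 0.1" --pt "-0.9 0.06 0.5 0 0.1" --pt "-0.7 0 0.5 0 0.1" --pt "0 0 0.2 0 0.1" --pt "0 0 0 0 0.1"

```text
t: 15.82
tcp_pos: [513.2, 183.3, 170.5]
ee_rot: [2.482, -1.925, -0.0]
force: [1.1, -0.7, -0.2]
width: 51.7
```

```bash
python3 w.py w9 sieve sieve_grip pinch_bowl
```

```text
t 15.82 tcp [513.2 183.3 170.5] x,y axes [[0.249, -0.969, -0.001], [-0.969, -0.249, -0.001], [0.001, 0.001, -1.0]] F [ 1.1 -0.7 -0.2] w 51.7 q [ 0.24  0.09  1.46 -0.    1.59  1.56]
sieve [([621.3, 209.4, 18.5], 0.56)]
sieve 0.87 bbox 232 328 0 277 mean 279.0 95.6 [119. 124. 116.]
sieve 0.68 bbox 225 333 1 114 mean 276.1 57.0 [ 91. 127.  79.]
sieve_grip [([516.7, 184.9, 46.3], 0.75)]
sieve_grip 0.68 bbox 232 327 0 277 mean 279.1 95.5 [119. 124. 116.]
pinch_bowl []
```

View pics/w9.png

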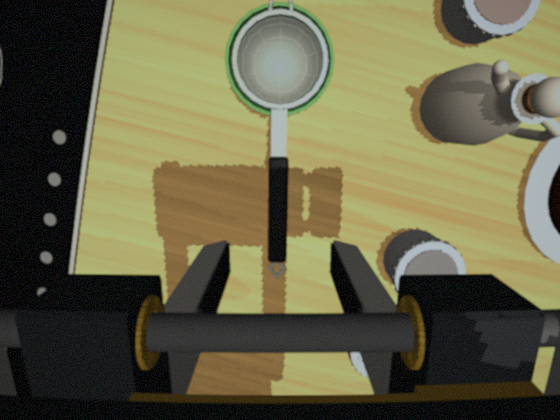

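Run:
```python
from h import *
d=cams.snapshot("wrist");s=manip.state()
im=d["pixels"].astype(int);g=im.max(2)
for v in range(165,260,12):
    row=g[v,255:300];u=np.nonzero(row<60)[0]+255;print(v,u.min() if len(u) else None,u.max() if len(u) else None,end="; ")
print()
p=back(d,[[278.5,157],[277.3,262]],53);r=back(d,[[279.5,59]],49)
print(p.round(1),r.round(1))
v=p[0]-p[1];ang=np.arctan2(v[1],v[0]);print("dir",np.degrees(ang),"len",np.hypot(*v[:2]))
M=R.from_rotvec(s["ee_rot"]).as_matrix();print("minus tool y dir",np.degrees(np.arctan2(-M[1,1],-M[0,1])))
u=v/np.hypot(*v[:2]);print("grip from rim",(r[0]-110*u)[:2].round(1),"from handle front",(p[0]-38*u)[:2].round(1),"from end",(p[1]+50*u)[:2].round(1))
```

```text
165 268 285; 177 268 286; 189 268 285; 201 268 285; 213 268 285; 225 268 285; 237 268 284; 249 268 284; 
[[555.2 194.1  53. ]
 [471.2 173.7  53. ]] [[626.2 211.4  49. ]]
dir 13.630835185396748 len 86.48305388849889
minus tool y dir 14.315919027705474
grip from rim [519.3 185.5] from handle front [518.3 185.2] from end [519.8 185.5]
```

>>> step_arm --pt "-0.01 -0.15 0.8 0 0.1" --pt "0 0 0.9 0 0.1" --pt "0 0 0.8 0 0.1" --pt "0 0 0.5 0 0.1" --pt "0 0 0.29 0 0.1" --pt "0 0 0 0 0.1" --pt "0 0 0 0 0.1"

```text
t: 17.1
tcp_pos: [520.4, 185.3, 40.5]
ee_rot: [-2.48, 1.925, -0.002]
force: [-0.1, -0.4, -0.2]
width: 51.6
```

```bash
python3 w.py w10
python3 - <<'E'
from h import *
d=cams.snapshot("side");im=d["pixels"]
cv2.imwrite("pics/s10.png",cv2.resize(im[230:340,180:330,::-1],(750,550),interpolation=2))
E
```

```text
t 17.1 tcp [520.4 185.3  40.5] x,y axes [[0.248, -0.969, 0.002], [-0.969, -0.248, 0.0], [0.0, -0.002, -1.0]] F [-0.1 -0.4 -0.2] w 51.6 q [ 0.24  0.19  1.61 -0.    1.34  1.56]
```

View pics/w10.png

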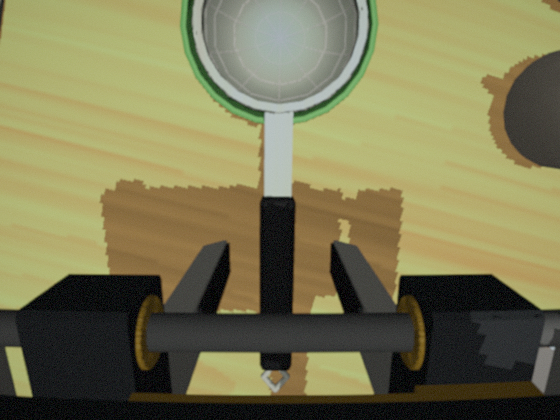

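View pics/s10.png

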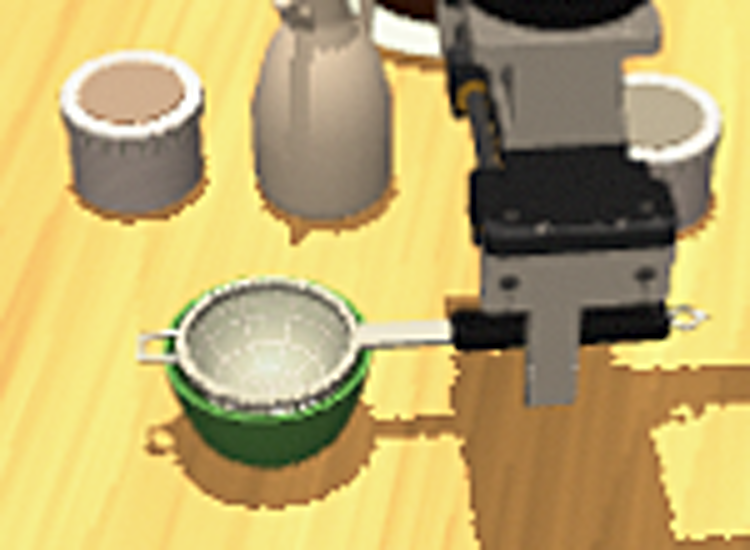

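Fingers straddle the handle mid-length (side view, finger at ~(555,350) in the crop; wrist view handle u≈277 between pads). Closing.

>>> step_arm --pt "-0.02 0 0.03 0 0.1" --pt "0 0 0 0 -0.3" --pt "0 0 0 0 -0.8" --pt "0 0 0 0 -1" --pt "0 0 0 0 -1" --pt "0 0 0 0 -1" --pt "0 0 0 0 -1" --grip_force 45

```text
t: 18.08
tcp_pos: [519.3, 185.9, 38.0]
ee_rot: [2.482, -1.926, -0.0]
force: [0.7, 0.6, 0.5]
width: 15.2
```

>>> step_arm --pt "0 0 -0.1 0 -1" --pt "0 0 -0.2 0 -1" --pt "0 0 -0.3 0 -1" --pt "0 0 -0.4 0 -1" --pt "0 0 -0.4 0 -1" --pt "0 0 -0.4 0 -1" --pt "0 0 -0.4 0 -1" --pt "0 0 0 0 -1"

```text
t: 19.08
tcp_pos: [520.5, 186.2, 128.3]
ee_rot: [-2.479, 1.924, -0.004]
force: [-0.4, 0.7, -0.1]
width: 15.4
```

```bash
python3 w.py w11 sieve
python3 - <<'E'
from h import *
d=cams.snapshot("side");im=d["pixels"]
for n in ("sieve","sieve_grip","pinch_bowl","biscuit_top"): print(n,[(np.round(r["position"],1).tolist(),round(r["p"],2)) for r in models.place_of(n,"side")])
cv2.imwrite("pics/s11.png",cv2.resize(im[180:345,120:345,::-1],(750,550),interpolation=2))
E
```

```text
t 19.07 tcp [520.5 186.2 128.3] x,y axes [[0.248, -0.969, 0.004], [-0.969, -0.248, 0.001], [0.0, -0.004, -1.0]] F [-0.4  0.7 -0.1] w 15.4 q [ 0.24  0.12  1.51 -0.    1.51  1.56]
sieve [([624.8, 209.3, 110.7], 0.87), ([485.5, 38.0, 1.7], 0.66)]
sieve 0.8 bbox 190 370 0 393 mean 280.2 107.7 [130. 135. 126.]
sieve [([625.1, 208.7, 109.2], 0.94), ([594.8, -111.0, 61.9], 0.24)]
sieve_grip [([517.6, 185.1, 132.7], 0.89)]
pinch_bowl [([628.2, 209.0, 2.0], 0.92), ([624.1, 208.6, 107.6], 0.67)]
biscuit_top [([672.4, -414.3, 15.0], 0.61), ([496.7, -490.8, 10.3], 0.48), ([710.3, -483.4, 10.1], 0.45), ([593.5, -112.9, 69.4], 0.39), ([672.3, -300.6, 0.8], 0.22)]
```

View pics/s11.png

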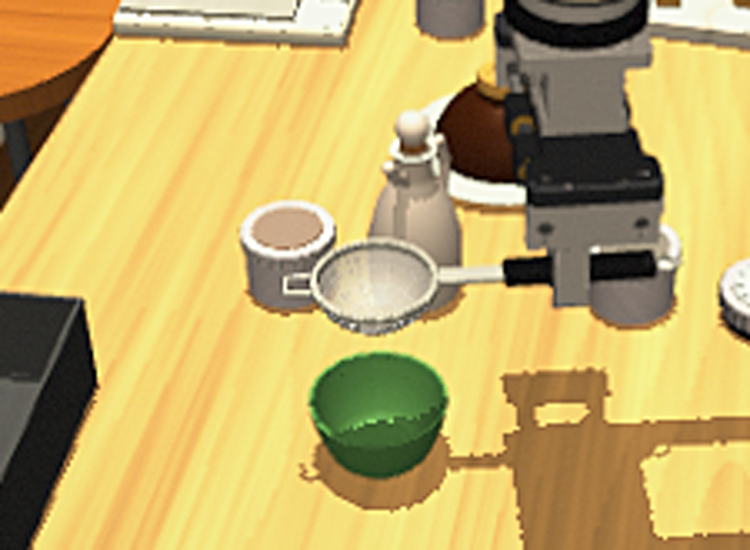

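View pics/w11.png

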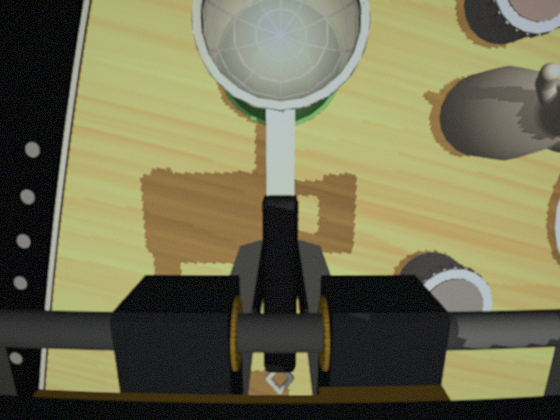

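>>> step_arm --pt "0 0 -0.3 0 -1" --pt "0 0 -0.5 0 -1" --pt "0 0 -0.6 0 -1" --pt "0 0 -0.5 0 -1" --pt "0 0 -0.3 0 -1" --pt "0.2 0.07 0 0 -1" --pt "0.4 0.14 0 0 -1" --pt "0.6 0.21 0 0 -1" --pt "0.6 0.21 0 0 -1" --pt "0.6 0.21 0 0 -1" --pt "0.6 0.21 0 0 -1" --pt "0.6 0.21 0 0 -1"

```text
t: 20.98
tcp_pos: [505.1, 31.9, 212.7]
ee_rot: [2.479, -1.926, -0.003]
force: [-0.8, 0.2, -0.8]
width: 15.4
```

>>> step_arm --pt "0.6 0.21 0 0 -1" --pt "0.6 0.21 0 0 -1" --pt "0.6 0.21 0 0 -1" --pt "0.6 0.21 0 0 -1" --pt "0.6 0.21 0 0 -1" --pt "0.5 0.18 0 0 -1" --pt "0.4 0.14 0 0 -1" --pt "0.3 0.1 0 0 -1" --pt "0.2 0.1 0 0 -1" --pt "0 0 0 0 -1" --pt "0 0 0 0 -1"

```text
t: 22.35
tcp_pos: [489.2, -151.7, 214.1]
ee_rot: [-2.482, 1.925, 0.0]
force: [-0.6, -0.5, -0.8]
width: 15.5
```

```bash
python3 w.py w12 sieve
python3 - <<'E'
from h import *
d=cams.snapshot("side");im=d["pixels"]
for n in ("sieve","sieve_grip","biscuit_top","cake_crown"): print(n,[(np.round(r["position"],1).tolist(),round(r["p"],2)) for r in models.place_of(n,"side")])
cv2.imwrite("pics/s12.png",cv2.resize(im[110:275,200:425,::-1],(750,550),interpolation=2))
E
```

```text
t 22.35 tcp [ 489.2 -151.7  214.1] x,y axes [[0.249, -0.969, 0.0], [-0.969, -0.249, 0.0], [-0.0, -0.0, -1.0]] F [-0.6 -0.5 -0.8] w 15.5 q [-0.41  0.    1.46  0.    1.68  0.91]
sieve [([593.9, -126.9, 197.2], 0.86)]
sieve 0.75 bbox 191 370 0 392 mean 280.2 105.5 [131. 135. 128.]
sieve [([593.6, -129.4, 198.4], 0.66)]
sieve_grip [([490.1, -150.4, 223.8], 0.92)]
biscuit_top [([595.6, -112.4, 72.3], 0.71), ([670.0, -412.1, 11.4], 0.63), ([499.4, -488.6, 8.7], 0.57), ([593.3, -483.4, 13.9], 0.53), ([714.4, -484.3, 11.4], 0.49)]
cake_crown [([597.6, -114.1, 60.3], 0.63)]
```

View pics/s12.png

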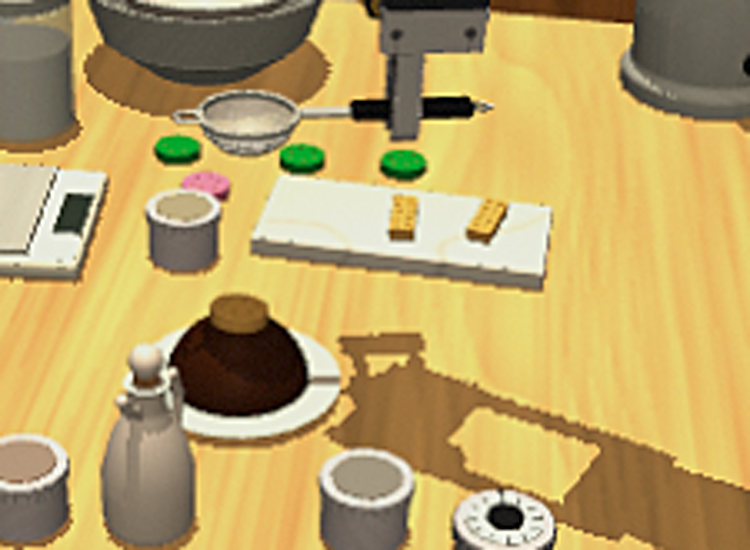

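View pics/w12.png

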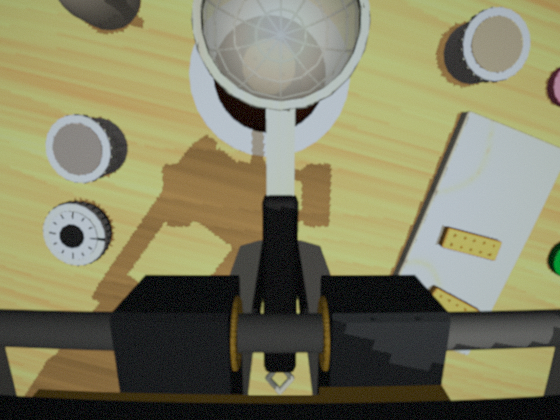

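```bash
cat > rim.py <<'E'
from fit import *
s=st();tp=s["tcp_pos"];z=tp[2]+11
M=R.from_rotvec(s["ee_rot"]).as_matrix()
g=tp-M[:,1]*110;print("geom",g[:2].round(1),"z exp",round(tp[2]-17,1))
d=cams.snapshot("wrist");m=np.array(models.silhouettes("sieve","wrist")[0]["region"])
r=fit(d,m,36,z,g[:2],lambda q:(q[:,1]<100));print("wrist rim",r)
d=cams.snapshot("top");cv2.imwrite("pics/top_%d.png"%int(s["t"]*100),cv2.resize(d["pixels"][100:240,180:370,::-1],None,fx=4,fy=4,interpolation=2))
for n in ("sieve","biscuit_top","cake_crown"):print(n,[(np.round(q["position"],1).tolist(),round(q["p"],2)) for q in models.place_of(n,"top")][:2])
try:
    m=np.array(models.silhouettes("sieve","top")[0]["region"]).astype(np.uint8)
    m=cv2.morphologyEx(m,cv2.MORPH_OPEN,cv2.getStructuringElement(2,(13,13)));print("top rim",fit(d,m,36,z-3,g[:2]))
except Exception as e:print(e)
E
python3 rim.py; ls pics
```

```text
t 22.75 tcp [ 489.1 -152.   214.1] x,y axes [[0.249, -0.969, 0.0], [-0.969, -0.249, -0.0], [0.0, -0.0, -1.0]] F [-0.   0.6 -1.3] w 15.6 q [-0.41  0.    1.46 -0.    1.68  0.91]
geom [ 595.7 -124.7] z exp 197.1
wrist rim (array([ 593.2, -125.4,   35.4]), np.float64(0.26))
sieve []
biscuit_top [([494.6, -492.4, 10.9], 0.74), ([670.0, -414.3, 13.0], 0.73)]
cake_crown [([591.9, -112.7, 59.7], 0.58)]
max() iterable argument is empty
crop1.png
s10.png
s11.png
s12.png
s6.png
s7.png
s8.png
side0.png
side1.png
top0.png
top1.png
top_2275.png
w10.png
w11.png
w12.png
w2.png
w3.png
w4.png
w5.png
w6.png
w7.png
w8.png
w9.png
wrist0.png
```

>>> step_arm --pt "-0.14 -0.07 0 0 -1" --pt "-0.14 -0.07 0.1 0 -1" --pt "0 0 0.3 0 -1" --pt "0 0 0.4 0 -1" --pt "0 0 0.4 0 -1" --pt "0 0 0.3 0 -1" --pt "0 0 0.2 0 -1" --pt "0 0 0 0 -1" --pt "0 0 0 0 -1" --pt "0 0 0 0 -1"

```text
t: 24.35
tcp_pos: [492.1, -140.1, 146.8]
ee_rot: [-2.482, 1.926, -0.002]
force: [0.4, -0.2, -0.7]
width: 15.7
```

```bash
python3 rim.py;python3 w.py w13 sieve
python3 - <<'E'
from h import *
d=cams.snapshot("side");im=d["pixels"]
for n in ("sieve","sieve_grip","biscuit_top","cake_crown"): print(n,[(np.round(r["position"],1).tolist(),round(r["p"],2)) for r in models.place_of(n,"side")][:2])
cv2.imwrite("pics/s13.png",cv2.resize(im[150:250,210:346,::-1],(748,550),interpolation=2))
E
```

```text
t 24.35 tcp [ 492.1 -140.1  146.8] x,y axes [[0.248, -0.969, 0.001], [-0.969, -0.248, -0.001], [0.001, -0.001, -1.0]] F [ 0.4 -0.2 -0.7] w 15.7 q [-0.39  0.03  1.57 -0.    1.54  0.93]
geom [ 598.7 -112.8] z exp 129.8
wrist rim (array([ 596.4, -113.6,   35.4]), np.float64(0.15))
sieve []
biscuit_top [([494.1, -490.7, 11.6], 0.84), ([706.2, -484.9, 10.5], 0.84)]
cake_crown [([673.1, -303.1, 1.2], 0.23)]
list index out of range
t 24.7 tcp [ 491.8 -140.   146.2] x,y axes [[0.248, -0.969, 0.0], [-0.969, -0.248, -0.0], [0.0, -0.0, -1.0]] F [ 0.4 -0.4 -1.6] w 15.5 q [-0.39  0.03  1.58 -0.    1.54  0.93]
sieve [([596.6, -113.4, 126.4], 0.57), ([490.8, -142.6, 156.1], 0.33)]
sieve 0.82 bbox 191 370 0 393 mean 280.2 106.7 [131. 134. 127.]
sieve 0.4 bbox 8 92 221 298 mean 49.8 259.2 [136. 142. 144.]
sieve [([596.0, -116.0, 131.8], 0.63)]
sieve_grip [([492.4, -142.8, 155.0], 0.72)]
biscuit_top [([592.1, -112.5, 72.3], 0.61), ([591.4, -484.2, 14.1], 0.61)]
cake_crown [([594.1, -116.2, 61.9], 0.82)]
```

View pics/s13.png

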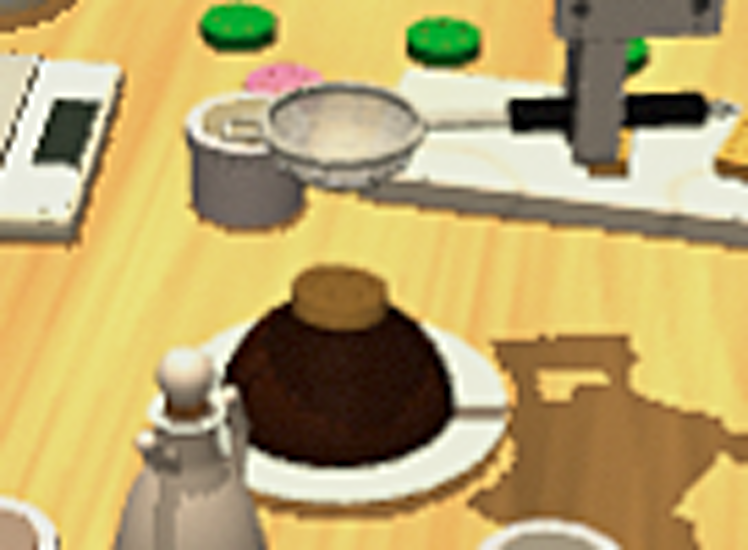

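View pics/w13.png

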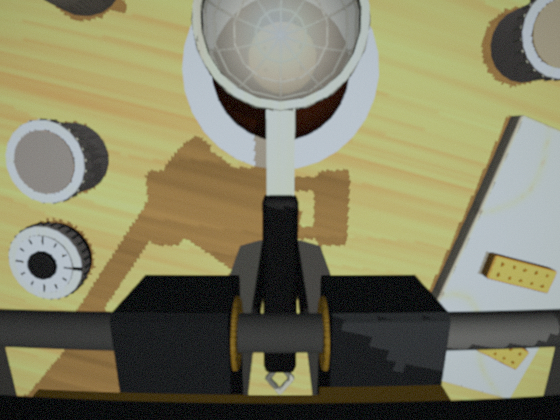

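>>> step_arm --pt "0 0 0.2 0 -1" --pt "0 0 0.2 0 -1" --pt "0 0 0.2 0 -1" --pt "0 0 0.12 0 -1" --pt "0 0 0.05 0 -1" --pt "0 0 0 0 -1" --pt "0 0 0 0 -1" --pt "0 0 0 0 -1"

```text
t: 26.1
tcp_pos: [491.9, -140.0, 115.6]
ee_rot: [-2.482, 1.926, -0.001]
force: [0.2, -0.0, -0.0]
width: 15.6
```

```bash
python3 rim.py;python3 w.py w14 sieve
python3 - <<'E'
from h import *
d=cams.snapshot("side");im=d["pixels"]
for n in ("sieve","sieve_grip","biscuit_top","cake_crown","pinch_bowl","cruet"): print(n,[(np.round(r["position"],1).tolist(),round(r["p"],2)) for r in models.place_of(n,"side")][:2])
print(proj(d,[[597,-113,97],[597,-113,72]]))
cv2.imwrite("pics/s14.png",cv2.resize(im[150:250,210:346,::-1],(748,550),interpolation=2))
E
```

```text
t 26.1 tcp [ 491.9 -140.   115.6] x,y axes [[0.248, -0.969, 0.001], [-0.969, -0.248, -0.0], [0.0, -0.001, -1.0]] F [ 0.2 -0.  -0. ] w 15.6 q [-0.39  0.04  1.62 -0.    1.48  0.93]
geom [ 598.5 -112.7] z exp 98.6
t 26.2 tcp [ 491.8 -140.   115.5] x,y axes [[0.248, -0.969, 0.0], [-0.969, -0.248, -0.0], [0.0, -0.0, -1.0]] F [ 0.7 -0.2 -0.6] w 15.6 q [-0.39  0.04  1.62 -0.    1.48  0.93]
sieve [([393.7, 43.2, 2.4], 0.75), ([596.4, -115.2, 97.2], 0.67)]
sieve 0.67 bbox 191 370 0 393 mean 280.2 106.4 [132. 134. 127.]
sieve 0.49 bbox 0 74 231 310 mean 33.6 271.1 [125. 130. 132.]
sieve [([598.5, -114.1, 100.0], 0.8), ([597.4, -113.9, -3.9], 0.66)]
sieve_grip []
biscuit_top [([709.4, -484.3, 10.4], 0.65), ([594.3, -112.0, 67.8], 0.57)]
cake_crown [([595.9, -113.7, 60.6], 0.59), ([597.1, -114.9, 98.4], 0.58)]
pinch_bowl [([627.4, 209.0, 2.2], 0.58), ([718.3, 63.1, -0.8], 0.2)]
cruet [([635.8, 58.8, 4.4], 0.73)]
[[271.40140131 192.22371091]
 [271.28260515 200.96258075]]Traceback (most recent call last):
  File "rim.py", line 5, in <module>
    d=cams.snapshot("wrist");m=np.array(models.silhouettes("sieve","wrist")[0]["region"])
                                        ~~~~~~~~~~~~~~~~~~~~~~~~~~~~~~~~~~~^^^
IndexError: list index out of range
```

View pics/s14.png

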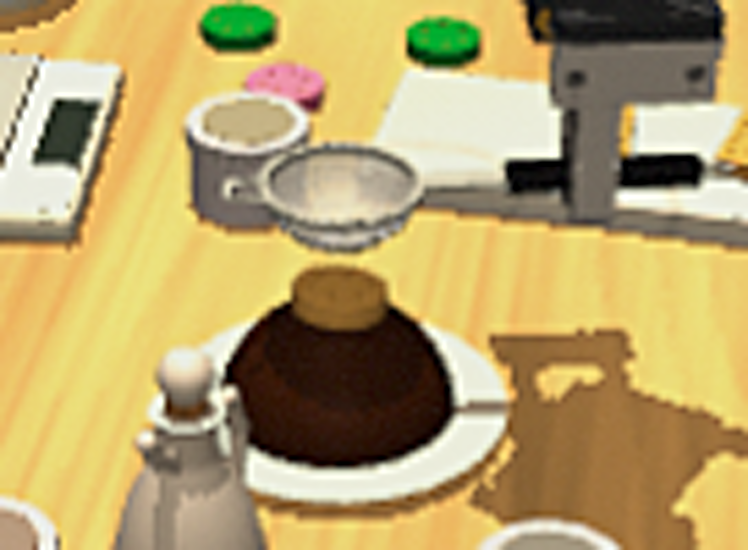

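View pics/w14.png

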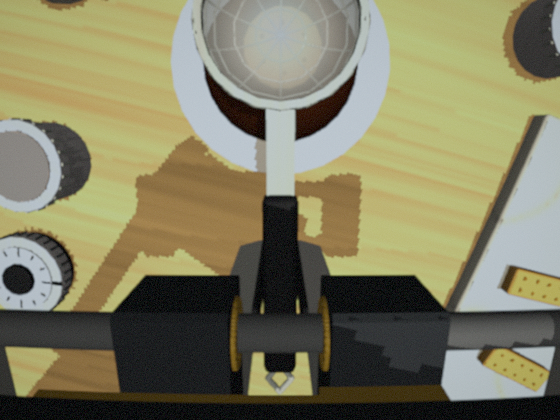

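```bash
python3 -c "
from plant import manip
print(manip.sign_off()); print(manip.state()['t'])"
```

```text
the job is handed in; nothing more can be done
None
the job is handed in; nothing more can be done
```

The biscuit is balanced on the dome and the sieve is held level over it. I handed the job in at about 26.6 s, well inside the 58 s limit; sign-off gave no verdict.

- **Biscuit:** I took the straw-yellow round biscuit from the slab, lowered it onto the dome until I felt about 5 N of contact, then opened the fingers slowly. After release it measured (597.2, −113.3), against a cake centre of (597.1, −113.4). It lay flat in the side view then, and still did in the last side picture.
- **Sieve:** I gripped it by the handle at 45 N and lifted it clear of the pinch bowl. I carried it over the cruet with its lowest point at about 197 mm, then lowered it over the biscuit. The last estimates put it at about (597–598, −114), between 97 and 100 mm above the worktop. That is about 26 mm above the biscuit and within about 2 mm of its centre. By eye it was level and touched nothing.
- **Bystanders:** The bowl and cruet estimates in the last check matched their starting places, within about 1 to 5 mm. The tins, timer and oblong biscuits looked undisturbed in the pictures, but I did not re-measure them.

Checks that failed or disagreed:
- **Final rim fit:** It failed because the network missed the sieve in that picture. The same fit 30 mm higher had given (596.4, −113.6).
- **Wrist camera:** Near and far readings differed by up to 3 mm in x.
- **Top camera:** It could not see the sieve or cake past the arm at the end.

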